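Load the label roll and hold the unwinder's tension arm at its stop

TASK

Take the roll of white labels out of the grey tray and lower it (do not drop it) onto the unwinder's spindle until it sits flat on the platter, then let it go. Then take the tension arm by its orange knob, swing it against its spring all the way to its stop, and finish while still holding it there with your fingers so that a workmate can thread the labels. Leave everything else as it stands.

Things in the scene. Friction and masses are not known exactly. Their poses are not given: they have to be found in the camera images.
- label_roll_center (a point): Centre of the white label roll, the one to load: a cylinder 58 mm across and 50 mm tall standing on end (its z axis runs along the roll, up), with a 25.4 mm bore right through on a brown cardboard core; about 130 g. It stands in the tray in one of the three places, no other roll nearer than 85 mm centre to centre.
- tray: Low grey plastic tray, 190 mm (x) by 310 mm (y), walls 22 mm high, 4 mm thick, floor 4 mm thick; origin on the table under its middle. The three rolls stand in a row along its y axis, on its middle line, about 95 mm apart, order unknown. Fixed.
- yellow_roll_center (a point): Centre of a yellow label roll of the same size, standing in the tray; leave it.
- bare_core_center (a point): Centre of an empty cardboard core, 33 mm across and 50 mm tall, standing in the tray; leave it.
- unwinder: Label unwinder, fixed: grey base plate 200 mm (x) by 320 mm (y), top 14 mm above the table, origin on the table under its middle. On it: a turning black platter with spindle, 130 mm across (centre x 0, y +80 mm), two fixed guide rollers 30 mm across, 84 mm high (x +75, y -2 and x +75, y -135 mm), the sprung tension arm. A printer 163 mm high stands beyond its -y end, from y -230 mm.
- spindle_loaded (a point): Where the centre of the roll must come: on the spindle's axis, half a roll above the platter. z is up. The platter's top is 25 mm below this point (26 mm above the table); the spindle is 20 mm thick, 62 mm tall above the platter, its last 10 mm tapering to 10 mm.
- dancer_pivot (a point): Point on the vertical axis of the tension arm's pivot, at table height. The pivot post with its coil spring is 62 mm high.
- dancer_knob (a point): Middle of the orange knob to hold: upright cylinder 20 mm across, from 83 to 130 mm above the table (this point at 110 mm), on top of a white roller of the same diameter with two black discs 32 mm across (25 to 28 and 80 to 83 mm above the table). Knob and roller turn freely together about their own upright axis. It stands on the end of the flat tension arm, 100 mm from the pivot axis; the arm itself lies 18 to 24 mm above the table.
- dancer (a joint): Swing of the tension arm about its vertical pivot, rad: 0 at rest, where it points along the unwinder's -y; it grows counter-clockwise seen from above, up to 1.40 at the stop (arm nearly along the unwinder's +x). The spring always drives it back to 0; it takes about 3 N at the knob to start it and about 8 N at the stop.
- tape_roll_center (a point): Brown roll of parcel tape, 104 mm across, 48 mm tall, lying flat.
- mug_center (a point): Blue mug, 82 mm across, 95 mm tall.
- glasses_case_center (a point): Green glasses case, 155 x 58 x 36 mm, lying.
There are look-alikes about, which are no part of the job. What is meant by the part that bears label_roll_center is not blue or purple, and is the smaller of those in its own colour.

How it is judged:
On the way, in this order (a step that is already met when the one before it is completed fails the run):
1. the white roll sits flat on the platter, on the spindle, and is let go (distance between label_roll_center and spindle_loaded below 0.006 m and angle between the z axis of label_roll_center and the z axis of spindle_loaded, either way round below 0.08 rad and contact force between the fingers and label_roll below 0.05 N and linear speed of label_roll below 0.03 m/s), for 0.3 s.
2. the tension arm is wound to its stop and held by the fingers (value of joint dancer above 1.34 rad and contact force between the fingers and dancer above 1.5 N), for 0.3 s.
At the end, for the whole second after the job is handed in: The tension arm is held still by the fingers (contact force over 1.5 N) within 0.06 rad of its stop (joint over 1.34 of 1.40), no loose roll propping it, and the white roll, untouched, sits on the spindle with its centre within 6 mm of the seated point and upright within 0.08 rad (all of step 1 and all of step 2 and velocity of joint dancer between -0.1 and 0.1 rad/s and contact force between label_roll and dancer below 0.2 N); the arm keeps its last pose, push and grip.
It fails at once if the label roll is dropped onto the unwinder (falling free faster than 0.7 m/s) (linear speed of label_roll above 0.7 m/s and contact force between the fingers and label_roll below 0.02 N and horizontal distance between label_roll_center and spindle_loaded below 0.08 m).
It fails at once if the yellow roll or the empty core is pushed away (over 40 mm) (distance of any of yellow_roll_center, bare_core_center from where it was at the start of the episode above 0.04 m).
It fails at once if the tape roll, mug or glasses case is pushed away (over 50 mm) (distance of any of tape_roll_center, mug_center, glasses_case_center from where it was at the start of the episode above 0.05 m).
It also fails if it takes over 51 s, if anything falls off the work surface, if the arm or the gripper's body presses on something with over 40 N, if the wrist force passes 120 N, or if a joint passes its speed limit or range.

ROBOT

A 6-joint arm with a two-finger parallel gripper is mounted at the origin on the work surface. World frame = base frame: x ahead of the robot, y to its left, z up, the work surface at z = 0. Lengths are in m, angles in rad, forces in N, time in s.
With the tool pointing down it reaches from about 0.35 to 0.775 m from the base axis. Payload 7.3 kg.
Tool frame: the origin (TCP) lies at the very end of the fingers, on their centre line; the grasp point (between the pads) lies robot.pinch_z behind it (robot.pinch_z is the distance from the TCP to the grasp point, in m); y points along the fingers, z is the direction in which the jaws open and shut, and the axes are right-handed (so a half turn about y gives the same grasp; the last joint's range is limited). The gripper opens to 92 mm and grips with 3 to 60 N. Pads are 19 mm wide; open, the fingers measure 130 mm over their backs; the gripper's body (75 mm by 190 mm) begins 47 mm behind the grasp point.
Start: joints at [-1.278, 0.342, 1.524, -0, 1.275, -0.146], TCP at [0.223, -0.475, 0.227] pointing down, gripper open.
Joint ranges: [-2.53, 2.53], [-0.77, 2.02], [0.04, 2.7], [-1, 4.14], [0.28, 2.66], [-3.11, 3.11]. Speed limits (rad/s): [2.57, 2.57, 3.14, 3.14, 3.14, 3.14].

INTERFACE

Orientations are given as [roll, pitch, yaw] about the fixed x, y, z axes, in that order (R = Rz(yaw) Ry(pitch) Rx(roll)).
In Python, from cell import status, viewer, robot gives the robot as it stands. The module is installed in compiled form; this text tells all that it offers.
- The arm moves only by the shell command python3 -m pendant 'ROWS' [FORCE]. ROWS is JSON, a list that holds one entry, the list of rows, each a list of 7 numbers: the shift along the tool's x, y, z in cm, then the turn, a rotation vector about the tool's x, y, z in rad, then the finger opening in cm, from 0 to 9.18. A call has 1 to 20 rows; each row is the pose to reach, as a shift and turn from the pose commanded when the call began, along the tool's axes at that moment; what a row does not reach only later rows make up. A row lasts 1/10 s, in which the tool goes at most 50 mm and 8.59 degrees, less where a joint would pass 70% of its speed; a pose out of reach is approached as far as the arm can. A call with a gripper value outside its range is refused whole. The fingers move at their own pace and stop on an object; FORCE is the grip in N (left out, the last holds). Time passes only in rows, so rows that repeat a pose let the fingers close. It gives the time, the measured TCP pose, the force and the opening at its end, in the units of the state.
- status.observe(): the state, without advancing time (a new reading comes with each control period).
- viewer.read_camera(name): name is "scene" or "top"; returns a dict with "image" (400x640x3 uint8, red, green, blue), "range_z" (400x640 float32, m along the optical axis (not along the pixel's ray), 0 where there is no reading), "fx", "fy", "cx", "cy" (pixels), "camera_from_world" (4x4, takes a point from world to camera coordinates). Camera axes: x right, y up, looking along -z (the intrinsics and any distortion apply to the point x, -y, -z); pixel columns grow to the right and rows downward; lengths in m; the calibration is good to about 2 mm. A picture is of the moment at which its call begins.
- robot.hand_in(): hands the job in, once; it reports no verdict.
The state is a dict: "time": time; "qpos": joint angles; "qvel": joint speeds; "joint_efforts": joint torques, N m; "tool_pos": TCP position; "tool_rot": TCP orientation; "contact_force": force on the tool from outside, world axes, zero at the start; "torque": the same for the moment, N m; "opening": finger opening in m.
Only numpy, scipy, OpenCV 4.12 (cv2) and the standard library are available. Lean on these libraries where they do the work, as an engineer would, in place of code of your own. Each camera call takes 0.05 s, during which the arm holds its last target. There are 200 camera calls.

## Working session

There is one attempt and no reset: what is moved stays moved. The work goes in short steps, Python scripts to look and compute and a shell command to move; the robot and the scene stay as the last step left them, time stands still between calls to the robot, and variables do not carry over. Pictures are saved under pics/ and viewed, about 8 in all and at most 12, crops included, and the job is handed in when it is done.

```bash
mkdir -p pics
cat > h.py <<'E'
import numpy as np, cv2
from cell import status, viewer, robot
def cam(n):
    c=viewer.read_camera(n); return c
def save(c,f,box=None,s=1):
    im=c["image"][:,:,::-1]
    if box: x0,y0,x1,y1=box; im=im[y0:y1,x0:x1]
    cv2.imwrite(f,cv2.resize(im,None,fx=s,fy=s,interpolation=cv2.INTER_CUBIC))
def ray(c,u,v):
    M=np.linalg.inv(c["camera_from_world"]); d=np.array([(u-c["cx"])/c["fx"],-(v-c["cy"])/c["fy"],-1.])
    return M[:3,3],M[:3,:3]@d
def onz(c,u,v,z):
    o,d=ray(c,u,v); return o+d*(z-o[2])/d[2]
def depth(c):
    v,u=np.mgrid[:400,:640]; r=c["range_z"]
    P=np.stack([(u-c["cx"])/c["fx"]*r,-(v-c["cy"])/c["fy"]*r,-r,np.ones_like(r)],-1)
    return (P@np.linalg.inv(c["camera_from_world"]).T)[...,:3]
E
python3 - <<'E'
from h import *
for n in("scene","top"):
    c=cam(n);save(c,f"pics/{n}0.png");M=np.linalg.inv(c["camera_from_world"]);print(n,{k:v for k,v in c.items() if k not in("image","range_z","camera_from_world")},M.round(3).tolist())
s=status.observe();print(s,robot.pinch_z)
E
```

```text
scene {'fx': 517.8536943040516, 'fy': 517.8536943040516, 'cx': 319.3234974893532, 'cy': 199.08246465594019} [[0.301, -0.782, 0.547, 1.274], [0.954, 0.255, -0.16, -0.158], [-0.014, 0.569, 0.822, 1.15], [0.0, 0.0, 0.0, 1.0]]
top {'fx': 391.0728174492543, 'fy': 391.0728174492543, 'cx': 320.09548116243496, 'cy': 205.45368368712326} [[0.01, 0.984, -0.177, 0.33], [-1.0, 0.012, 0.012, 0.081], [0.013, 0.177, 0.984, 1.357], [0.0, 0.0, 0.0, 1.0]]
{'time': 0.1, 'qpos': array([-1.27795700e+00,  3.42652384e-01,  1.52487213e+00, -3.25830352e-05,
        1.27539855e+00, -1.45993555e-01]), 'qvel': array([ 0.00125728, -0.00098531, -0.0034657 , -0.00019597, -0.0010241 ,
       -0.00064108]), 'joint_efforts': array([ 1.35377450e-03, -4.32001340e+01, -2.44696140e+01,  7.19775539e-02,
        5.25939942e-02, -3.10624819e-05]), 'tool_pos': array([ 0.22297825, -0.47491835,  0.22613203]), 'tool_rot': array([-1.57211712e+00,  1.62715026e-04, -2.70275037e+00]), 'contact_force': array([1.04532716e+00, 9.17862258e-01, 1.62644265e-04]), 'torque': array([-0.00573431,  0.04955359,  0.01754792]), 'opening': 0.09213249319295398} 0.0188
```

View pics/scene0.png

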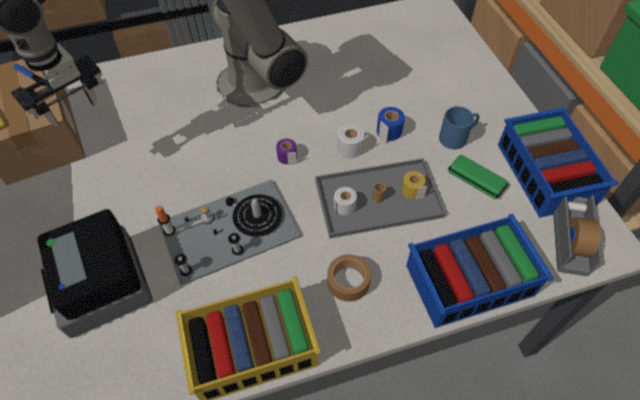

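View pics/top0.png

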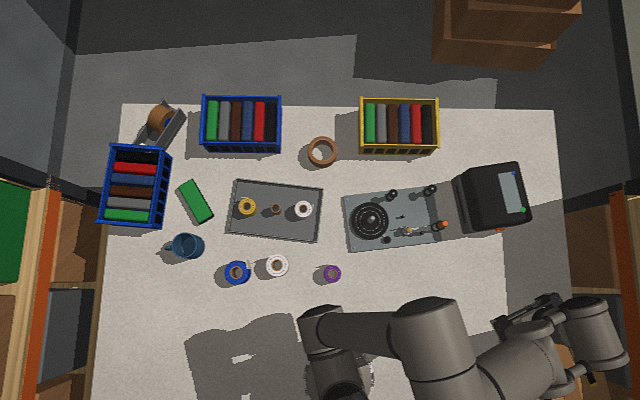

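The label roll candidates are:
- White roll in the tray: scene (345,200), top (303,209).
- Larger white roll on the table: scene (350,142), top (277,265).
- Blue roll: scene (390,124).
- Purple roll: scene (287,151).
- Yellow roll: scene (415,184).
- Bare core: scene (379,192).

I choose the white one in the tray. The orange knob is at scene (162,214), top (443,224), and the spindle is at top (369,220).

Run:
```python
from h import *
a=cam("top");b=cam("scene")
save(a,"pics/topc.png",(230,165,490,260),3); save(b,"pics/scc.png",(140,120,460,290),2.4)
for n,c,boxes in(("top",a,{"roll":(288,195,320,225),"big":(262,250,292,282),"core":(268,200,284,220),"yel":(235,192,262,220)}),("scene",b,{"roll":(330,183,362,218),"big":(333,122,367,160)})):
    P=depth(c)
    for k,(x0,y0,x1,y1) in boxes.items():
        Q=P[y0:y1,x0:x1].reshape(-1,3); z=Q[:,2]; top=np.percentile(z[z<.2],97)
        q=Q[abs(z-top)<.006]; (cx,cy),r=cv2.minEnclosingCircle(q[:,:2].astype(np.float32))
        print(n,k,"top z",top.round(4),"c",round(cx,4),round(cy,4),"diam",round(2*r,4),len(q))
    h=cv2.cvtColor(c["image"],cv2.COLOR_RGB2HSV); 
    roi=(425,210,460,240) if n=="top" else (150,200,180,228)
    x0,y0,x1,y1=roi; m=((h[...,0]<18)&(h[...,1]>140)&(h[...,2]>90))[y0:y1,x0:x1]
    ys,xs=np.nonzero(m); print(n,"knob",xs.mean()+x0,ys.mean()+y0,len(xs),"z.11",onz(c,xs.mean()+x0,ys.mean()+y0,.11).round(4),P[y0:y1,x0:x1][m].mean(0).round(4))
    # base plate
    Q=P.reshape(-1,3); Q=Q[(abs(Q[:,2]-.014)<.004)&(Q[:,0]>.3)&(Q[:,0]<.75)]
```

```text
top roll top z 0.057 c 0.554 0.1185 diam 0.0653 163
top big top z 0.0677 c 0.3674 0.2099 diam 0.0837 267
top core top z 0.0548 c 0.5552 0.2159 diam 0.0332 35
top yel top z 0.0577 c 0.5629 0.314 diam 0.0638 154
top knob 443.5151515151515 223.63636363636363 33 z.11 [ 0.4999 -0.3325  0.11  ] [ 0.4982 -0.3285  0.1218]
scene roll top z 0.0563 c 0.5571 0.1179 diam 0.0657 257
scene big top z 0.0661 c 0.3691 0.2058 diam 0.0818 326
scene knob 160.79207920792078 213.84158415841586 101 z.11 [ 0.505  -0.3319  0.11  ] [ 0.5151 -0.3297  0.1235]
```

View pics/topc.png

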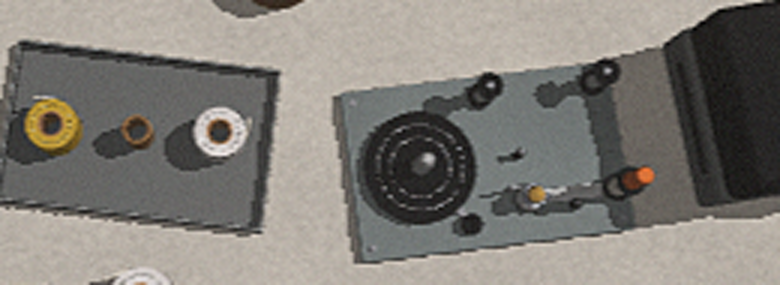

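View pics/scc.png

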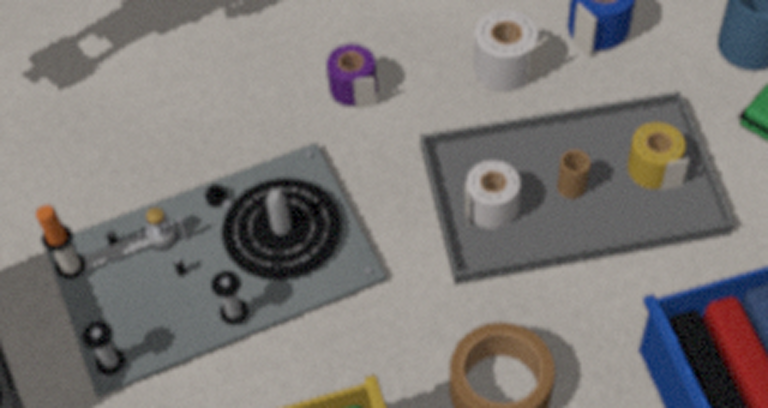

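The crops show that the tray's white roll, topc (220,132)/3, is the smaller white one: about 65 mm against 82 mm for the one on the table. Next I'll pin down the spindle, pivot and plate yaw.

Run:
```python
from h import *
def blob(m,seed):
    n,l,st,ce=cv2.connectedComponentsWithStats(m.astype(np.uint8)); 
    d=[(np.hypot(*(ce[i]-seed)) if st[i,4]>8 else 1e9) for i in range(1,n)]; i=1+int(np.argmin(d))
    cs,_=cv2.findContours((l==i).astype(np.uint8),cv2.RETR_EXTERNAL,cv2.CHAIN_APPROX_NONE); return cv2.convexHull(cs[0])[:,0].astype(float)
for n in("top","scene"):
    c=cam(n); P=depth(c); im=c["image"].astype(int); v=im.max(2); s=v-im.min(2)
    X,Y,Z=P[...,0],P[...,1],P[...,2]
    # roll top: points at z near .054
    m=(abs(Z-.055)<.006)&(np.hypot(X-.556,Y-.118)<.045)
    h=blob(m,(303,209) if n=="top" else (345,197)); w=np.array([onz(c,u,q,.054)[:2] for u,q in h]).astype(np.float32)
    print(n,"roll",cv2.minEnclosingCircle(w), cv2.fitEllipse(w))
    # platter
    m=(v<62)&(abs(Z-.026)<.012)&(X>.38)&(X<.65)&(Y<.05)&(Y>-.18)
    m=cv2.morphologyEx(m.astype(np.uint8),cv2.MORPH_CLOSE,np.ones((5,5)));m=cv2.morphologyEx(m,cv2.MORPH_OPEN,np.ones((5,5)))
    h=blob(m,(369,220) if n=="top" else (259,216)); w=np.array([onz(c,u,q,.026)[:2] for u,q in h]).astype(np.float32)
    print(n,"platter",cv2.minEnclosingCircle(w), cv2.fitEllipse(w))
    box=(Y<.03)&(Y>-.38)&(X>.42)&(X<.68)
    m=box&(Z>.045)&(Z<.14); k,l,st,ce=cv2.connectedComponentsWithStats(m.astype(np.uint8))
    for i in range(1,k):
        if st[i,4]<8: continue
        Q=P[l==i]; zt=np.percentile(Q[:,2],90); t=Q[Q[:,2]>zt-.008]
        print("  blob",ce[i].round(1),st[i,4],"ztop",zt.round(3),t.mean(0).round(4))
    # plate outline
    m=(abs(Z-.014)<.007)&(X>.38)&(X<.7)&(Y<.05)&(Y>-.31)&(im[...,2]>im[...,0]+6)
    h=blob(cv2.morphologyEx(m.astype(np.uint8),cv2.MORPH_CLOSE,np.ones((9,9))),(395,220) if n=="top" else (230,230)); w=np.array([onz(c,u,q,.014)[:2] for u,q in h]).astype(np.float32)
    r=cv2.minAreaRect(w);print("  plate",r,cv2.boxPoints(r).round(3).tolist())
```

```text
top roll ((0.5530381798744202, 0.12198732793331146), 0.029601767659187317) ((0.5533764958381653, 0.1228678897023201), (0.05565202608704567, 0.05809440463781357), 9.809042930603027)
top platter ((0.5059332847595215, -0.11136026680469513), 0.08208815008401871) ((0.5115668177604675, -0.11205969750881195), (0.12645751237869263, 0.16200990974903107), 130.66021728515625)
  blob [431.7 188.7] 64 ztop 0.084 [ 0.6227 -0.3088  0.0807]
  blob [393.  193.2] 65 ztop 0.082 [ 0.6051 -0.1781  0.08  ]
  blob [371.5 218.8] 40 ztop 0.089 [ 0.5194 -0.1063  0.0872]
  blob [440.8 224.8] 97 ztop 0.13 [ 0.4984 -0.3298  0.129 ]
  blob [408.2 229.6] 40 ztop 0.064 [ 0.4862 -0.2316  0.0612]
  plate ((0.5287320017814636, -0.1752837896347046), (0.1970873326063156, 0.2935929596424103), 7.541999816894531) [[0.41200000047683716, -0.0430000014603138], [0.44999998807907104, -0.33399999141693115], [0.6460000276565552, -0.30799999833106995], [0.6069999933242798, -0.017000000923871994]]
scene roll ((0.5574732422828674, 0.11792348325252533), 0.03264821693301201) ((0.5582107305526733, 0.11998718976974487), (0.05674188211560249, 0.06311361491680145), 34.36606216430664)
scene platter ((0.5097249746322632, -0.1176181361079216), 0.08257202804088593) ((0.5135655999183655, -0.1138094961643219), (0.12632055580615997, 0.160471573472023), 127.91683959960938)
  blob [255.3 206.5] 97 ztop 0.086 [ 0.5253 -0.1077  0.0831]
  blob [163.  217.8] 246 ztop 0.129 [ 0.5041 -0.3316  0.128 ]
  blob [206.1 211.6] 81 ztop 0.063 [ 0.4903 -0.2323  0.06  ]
  blob [234.3 239.6] 140 ztop 0.083 [ 0.6077 -0.1787  0.08  ]
  blob [180.7 260.8] 147 ztop 0.082 [ 0.6253 -0.3107  0.0798]
  plate ((0.5328213572502136, -0.1735517978668213), (0.19257359206676483, 0.28570958971977234), 7.7881999015808105) [[0.4180000126361847, -0.04500000178813934], [0.4569999873638153, -0.328000009059906], [0.6480000019073486, -0.3019999861717224], [0.609000027179718, -0.01899999938905239]]
```

```bash
R='[-55.4,4.5,-39.7,0,-1.132,0,9.1]'; python3 -m pendant '[[[-14,2,-10,0,-0.3,0,9.1],[-28,3,-20,0,-0.6,0,9.1],[-42,4,-30,0,-0.9,0,9.1],[-55.4,4.5,-39.7,0,-1.132,0,9.1],[-55.4,4.5,-39.7,0,-1.132,0,9.1],[-55.4,4.5,-39.7,0,-1.132,0,9.1],[-55.4,4.5,-39.7,0,-1.132,0,9.1],[-55.4,4.5,-39.7,0,-1.132,0,9.1],[-55.4,4.5,-39.7,0,-1.132,0,9.1],[-55.4,4.5,-39.7,0,-1.132,0,9.1],[-55.4,4.5,-39.7,0,-1.132,0,9.1],[-55.4,4.5,-39.7,0,-1.132,0,9.1],[-55.4,4.5,-39.7,0,-1.132,0,9.1],[-55.4,4.5,-39.7,0,-1.132,0,9.1],[-55.4,4.5,-39.7,0,-1.132,0,9.1],[-55.4,4.5,-39.7,0,-1.132,0,9.1],[-55.4,4.5,-39.7,0,-1.132,0,9.1],[-55.4,4.5,-39.7,0,-1.132,0,9.1],[-55.4,4.5,-39.7,0,-1.132,0,9.1],[-55.4,4.5,-39.7,0,-1.132,0,9.1]]]' 30
python3 - <<'E'
from h import *
c=cam("scene");save(c,"pics/s1.png",(250,60,460,260),3)
E
```

```text
time: 2.3
tool_pos: [0.5559, 0.1187, 0.182]
tool_rot: [-1.57, -0.0, -1.572]
contact_force: [-0.5, -0.2, -0.2]
opening: 0.0906
```

View pics/s1.png

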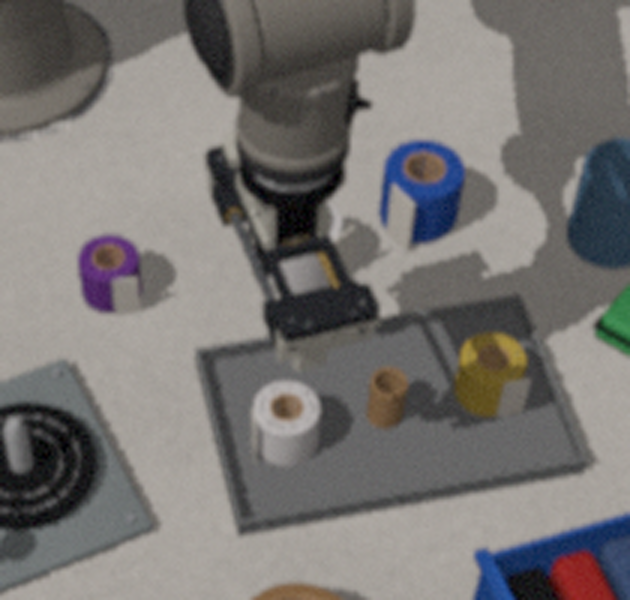

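The jaws hang over the white roll, s1 (288,420), with nothing in the way. I'll go down and grip.

```bash
python3 -m pendant '[[[-0.1,4,0,0,0,0,9.1],[-0.1,8,0,0,0,0,9.1],[-0.1,12,0,0,0,0,9.1],[-0.1,15,0,0,0,0,9.1],[-0.1,16.5,0,0,0,0,9.1],[-0.1,16.5,0,0,0,0,9.1],[-0.1,16.5,0,0,0,0,7],[-0.1,16.5,0,0,0,0,6],[-0.1,16.5,0,0,0,0,5],[-0.1,16.5,0,0,0,0,5],[-0.1,16.5,0,0,0,0,5],[-0.1,16.5,0,0,0,0,5],[-0.1,16.5,0,0,0,0,5],[-0.1,16.5,0,0,0,0,5]]]' 25
```

```text
time: 3.75
tool_pos: [0.5561, 0.1205, 0.0173]
tool_rot: [-1.57, -0.0, -1.571]
contact_force: [-2.0, -1.2, 6.1]
opening: 0.0569
```

```bash
python3 -m pendant '[[[0,-2,0,0,0,0,5],[0,-5,0,0,0,0,5],[0,-8,0,0,0,0,5],[0,-11,0,0,0,0,5],[2,-12,-0.3,0,0,0,5],[5,-12,-0.8,0,0,0,5],[8,-12,-1.2,0,0,0,5],[11,-12,-1.7,0,0,0,5],[14,-12,-2.1,0,0,0,5],[17,-12,-2.6,0,0,0,5],[20,-12,-3.1,0,0,0,5],[22,-12,-3.4,0,0,0,5],[22.7,-12,-3.5,0,0,0,5],[22.7,-12,-3.5,0,0,0,5],[22.7,-12,-3.5,0,0,0,5],[22.7,-12,-3.5,0,0,0,5]]]'
python3 - <<'E'
from h import *
c=cam("scene");save(c,"pics/s2.png",(180,120,340,270),4)
P=depth(c);m=(c["image"].min(2)>120)&(P[...,2]>.1)&(P[...,2]<.18)&(abs(P[...,0]-.53)<.06)&(abs(P[...,1]+.107)<.06)
v,u=np.nonzero(m);print(P[m].min(0),P[m].max(0),len(u),u.min(),u.max(),v.min(),v.max())
E
```

```text
time: 5.35
tool_pos: [0.521, -0.1054, 0.1366]
tool_rot: [-1.571, 0.0, -1.57]
contact_force: [-0.8, -0.1, -1.0]
opening: 0.0569
[ 0.48274069 -0.12249148  0.15328009] [ 0.51331476 -0.08865125  0.17883293] 52 242 256 171 178
```

View pics/s2.png

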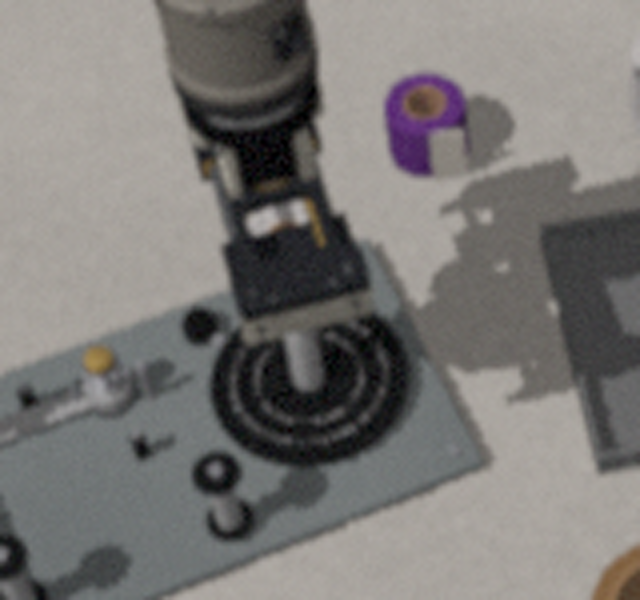

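The roll is in the grip, s2 (275,215), hanging over the spindle at (303,360). I'll lower it in stages and watch the force.

```bash
python3 -m pendant '[[[0.15,1.5,0,0,0,0,5],[0.15,3,0,0,0,0,5],[0.15,3.6,0,0,0,0,5],[0.15,4.1,0,0,0,0,5],[0.15,4.6,0,0,0,0,5],[0.15,5.1,0,0,0,0,5],[0.15,5.4,0,0,0,0,5],[0.15,5.4,0,0,0,0,5]]]'
python3 - <<'E'
from h import *
c=cam("top");save(c,"pics/t3.png",(320,170,460,270),5)
E
```

```text
time: 6.2
tool_pos: [0.5208, -0.108, 0.0824]
tool_rot: [-1.571, 0.0, -1.571]
contact_force: [-0.6, -0.2, -1.1]
opening: 0.0568
```

View pics/t3.png

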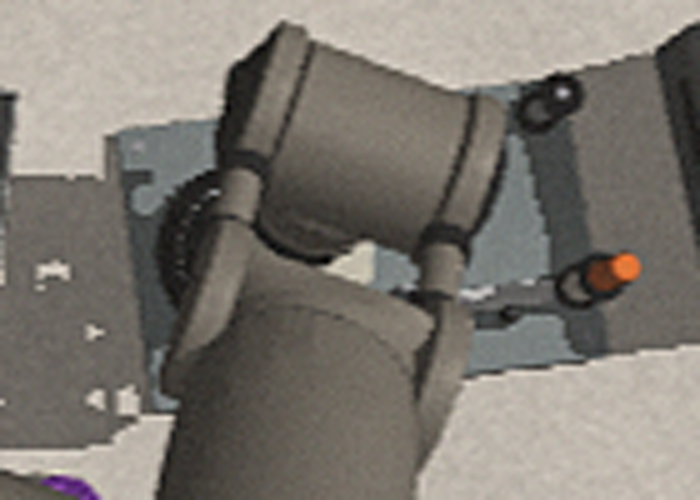

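The top view is blocked by the arm (t3). The roll's bottom is now about 19 mm below the spindle tip with no force, so the spindle is inside the bore.

```bash
python3 -m pendant '[[[0,1,0,0,0,0,5],[0,2,0,0,0,0,5],[0,3,0,0,0,0,5],[0,3.6,0,0,0,0,5],[0,3.9,0,0,0,0,5],[0,4.1,0,0,0,0,5],[0,4.1,0,0,0,0,5]]]'
```

```text
time: 6.95
tool_pos: [0.5209, -0.1081, 0.0416]
tool_rot: [-1.571, -0.0, -1.571]
contact_force: [0.4, -0.3, -1.1]
opening: 0.0567
```

```bash
python3 -m pendant '[[[0,0.1,0,0,0,0,5],[0,0.15,0,0,0,0,5],[0,0.15,0,0,0,0,5]]]'; python3 -m pendant '[[[0,0.05,0,0,0,0,5],[0,0.1,0,0,0,0,5],[0,0.1,0,0,0,0,5]]]'
```

```text
time: 7.25
tool_pos: [0.521, -0.108, 0.0404]
tool_rot: [-1.57, -0.0, -1.571]
contact_force: [0.4, -0.0, -1.2]
opening: 0.057
time: 7.55
tool_pos: [0.521, -0.1081, 0.0394]
tool_rot: [-1.571, -0.0, -1.571]
contact_force: [-0.4, -0.3, -0.6]
opening: 0.0569
```

```bash
python3 -m pendant '[[[0,0.05,0,0,0,0,5],[0,0.1,0,0,0,0,5],[0,0.1,0,0,0,0,5]]]'; python3 -m pendant '[[[0,0.05,0,0,0,0,5],[0,0.1,0,0,0,0,5],[0,0.1,0,0,0,0,5]]]'
```

```text
time: 7.85
tool_pos: [0.521, -0.1081, 0.0392]
tool_rot: [-1.57, -0.0, -1.571]
contact_force: [-2.9, 0.6, 9.6]
opening: 0.0568
time: 8.15
tool_pos: [0.5211, -0.1081, 0.0392]
tool_rot: [-1.57, -0.001, -1.571]
contact_force: [-5.8, 0.8, 18.2]
opening: 0.0571
```

It has seated: contact at TCP z 0.039, as predicted. I'll relax the push, open and lift.

```bash
python3 -m pendant '[[[0,-0.15,0,0,0,0,5],[0,-0.15,0,0,0,0,5.9],[0,-0.15,0,0,0,0,6.5],[0,-0.15,0,0,0,0,7.5],[0,-0.15,0,0,0,0,8.5],[0,-0.15,0,0,0,0,8.8],[0,-0.15,0,0,0,0,8.8],[0,-2,0,0,0,0,8.8],[0,-5,0,0,0,0,8.8],[0,-9,0,0,0,0,8.8],[0,-13,0,0,0,0,8.8],[0,-15,0,0,0,0,8.8],[0,-15,0,0,0,0,8.8]]]'
python3 - <<'E'
from h import *
c=cam("scene");save(c,"pics/s4.png",(140,110,340,290),4)
P=depth(c);m=(c["image"].min(2)>110)&(abs(P[...,2]-.076)<.006)&(np.hypot(P[...,0]-.521,P[...,1]+.107)<.05)
v,u=np.nonzero(m);print(len(u),P[m].min(0),P[m].max(0))
w=np.array([onz(c,a,b,.076)[:2] for a,b in zip(u,v)],np.float32);print(cv2.minEnclosingCircle(w))
E
```

```text
time: 9.45
tool_pos: [0.5226, -0.1086, 0.1906]
tool_rot: [-1.564, -0.002, -1.571]
contact_force: [0.5, 0.1, -0.2]
opening: 0.0881
307 [ 0.49443645 -0.13821746  0.07000818] [ 0.5536748  -0.078701    0.08196037]
((0.5261439681053162, -0.1084304079413414), 0.03148484602570534)
```

View pics/s4.png

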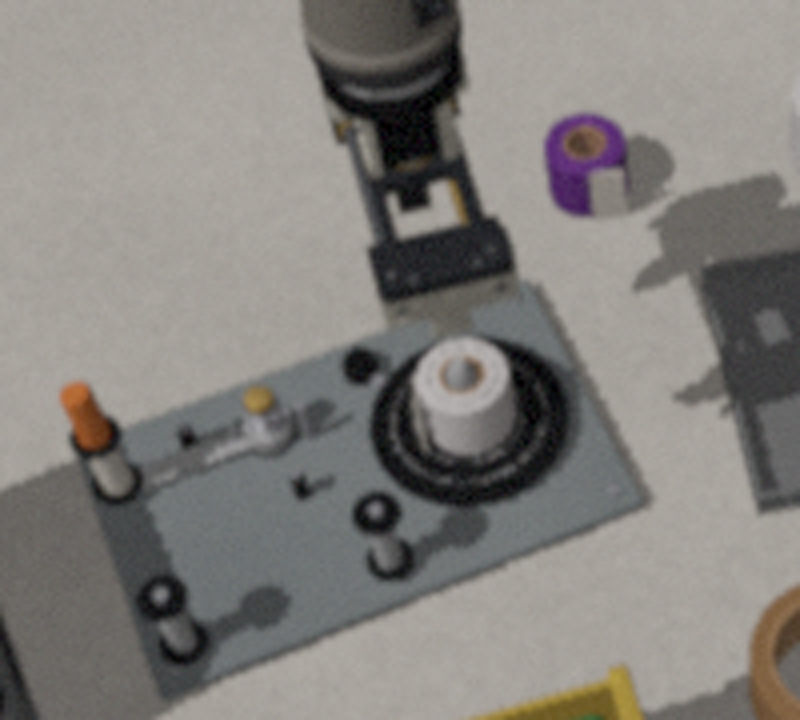

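The white roll sits on the spindle, s4 (462,395), with its top at z 0.076 (seated) and the fingers clear of it. Next I go above the orange knob, s4 (85,415).

```bash
python3 -m pendant '[[[4,0,-0.4,0,-0.03,0,7],[8,0,-0.7,0,-0.06,0,7],[12,0,-1.1,0,-0.09,0,7],[16,0,-1.4,0,-0.12,0,7],[20,0,-1.8,0,-0.135,0,7],[22.3,0,-2,0,-0.135,0,7],[22.3,0,-2,0,-0.135,0,7],[22.3,0,-2,0,-0.135,0,7],[22.3,0,-2,0,-0.135,0,7]]]'
python3 - <<'E'
from h import *
print({k:status.observe()[k].round(4) for k in("tool_pos","tool_rot","qpos")})
c=cam("scene");save(c,"pics/s5.png",(110,100,310,280),4)
h=cv2.cvtColor(c["image"],cv2.COLOR_RGB2HSV);m=((h[...,0]<18)&(h[...,1]>140)&(h[...,2]>90)); m[:,:150]=0;m[:,180:]=0;m[:195]=0;m[235:]=0
v,u=np.nonzero(m);print(len(u),u.min(),u.max(),v.min(),v.max(),onz(c,u.mean(),v.mean(),.11))
E
```

```text
time: 10.4
tool_pos: [0.5008, -0.3297, 0.1863]
tool_rot: [-1.572, 0.002, -1.435]
contact_force: [-0.0, 0.3, -0.4]
opening: 0.07
{'tool_pos': array([ 0.5008, -0.3297,  0.1863]), 'tool_rot': array([-1.5719,  0.0017, -1.435 ]), 'qpos': array([-7.1010e-01,  5.1180e-01,  1.3685e+00,  3.0000e-04,  1.2634e+00,
       -8.4600e-01])}
100 156 166 207 221 [ 0.50656007 -0.33156223  0.11      ]
```

View pics/s5.png

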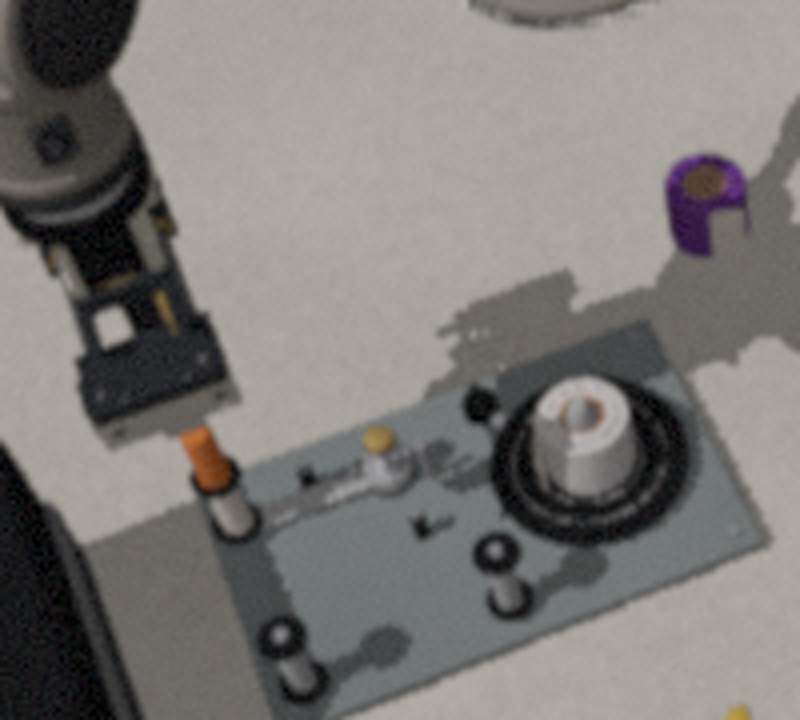

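The open jaws straddle the knob, s5 (208,460), clear of the printer. Down and close.

```bash
python3 -m pendant '[[[0.15,3,0.1,0,0,0,7],[0.15,6,0.1,0,0,0,7],[0.15,8.5,0.1,0,0,0,7],[0.15,9.2,0.1,0,0,0,7],[0.15,9.2,0.1,0,0,0,5],[0.15,9.2,0.1,0,0,0,3],[0.15,9.2,0.1,0,0,0,1.5],[0.15,9.2,0.1,0,0,0,1.5],[0.15,9.2,0.1,0,0,0,1.5],[0.15,9.2,0.1,0,0,0,1.5],[0.15,9.2,0.1,0,0,0,1.5],[0.15,9.2,0.1,0,0,0,1.5]]]' 30
python3 - <<'E'
import numpy as np
from cell import status
s=status.observe();p=np.array([.488,-.232]);k=s["tool_pos"][:2];print(np.linalg.norm(k-p),s["qpos"])
yaw=s["tool_rot"][2];x=np.array([np.cos(yaw),np.sin(yaw)]);z=np.array([-np.sin(yaw),np.cos(yaw)])
a0=np.arctan2(*(k-p)[::-1])
for t in np.arange(.1,1.46,.1):
    d=p+.1*np.array([np.cos(a0+t),np.sin(a0+t)])-k; print(round(t,2),(100*d@x).round(2),(100*d@z).round(2))
E
```

```text
time: 11.65
tool_pos: [0.5016, -0.3326, 0.0954]
tool_rot: [-1.572, -0.0, -1.436]
contact_force: [-2.8, 0.2, 2.9]
opening: 0.0193
0.10148092840169246 [-7.12330678e-01  6.05893523e-01  1.47354497e+00 -8.02358629e-04
  1.06264585e+00 -8.46880099e-01]
0.1 -0.2 1.0
0.2 -0.35 1.99
0.3 -0.59 2.96
0.4 -0.94 3.89
0.5 -1.37 4.79
0.6 -1.89 5.65
0.7 -2.5 6.44
0.8 -3.18 7.17
0.9 -3.93 7.83
1.0 -4.74 8.42
1.1 -5.61 8.91
1.2 -6.52 9.32
1.3 -7.47 9.64
1.4 -8.45 9.86
```

```bash
python3 -m pendant '[[[-0.05,0,1,0,-0.1,0,1.5],[-0.2,0,1.99,0,-0.2,0,1.5],[-0.45,0,2.96,0,-0.3,0,1.5],[-0.79,0,3.89,0,-0.4,0,1.5],[-1.22,0,4.79,0,-0.5,0,1.5],[-1.75,0,5.65,0,-0.6,0,1.5],[-2.35,0,6.44,0,-0.7,0,1.5],[-2.35,0,6.44,0,-0.7,0,1.5]]]' 35
python3 - <<'E'
import numpy as np
from cell import status
s=status.observe();k=s["tool_pos"][:2];d=k-[.488,-.232];print(np.linalg.norm(d),np.arctan2(d[1],d[0])+1.571-.135)
E
```

```text
time: 12.45
tool_pos: [0.5624, -0.3001, 0.0954]
tool_rot: [-1.572, 0.001, -0.733]
contact_force: [-5.9, -1.8, 4.2]
opening: 0.0191
0.10089336432000827 0.6949935820315261
```

```bash
python3 -m pendant '[[[-0.1,0,1,0,-0.1,0,1.5],[-0.3,0,1.99,0,-0.2,0,1.5],[-0.55,0,2.96,0,-0.3,0,1.5],[-0.89,0,3.89,0,-0.4,0,1.5],[-1.32,0,4.79,0,-0.5,0,1.5],[-1.85,0,5.65,0,-0.6,0,1.5],[-1.85,0,5.65,0,-0.6,0,1.5]]]' 40
python3 - <<'E'
import numpy as np
from cell import status
s=status.observe();k=s["tool_pos"][:2];d=k-[.488,-.232];print(np.linalg.norm(d),np.arctan2(d[1],d[0])+1.571-.135)
E
```

```text
time: 13.15
tool_pos: [0.5874, -0.2473, 0.0956]
tool_rot: [-1.574, -0.002, -0.134]
contact_force: [-0.5, -7.2, -0.5]
opening: 0.0188
0.10058786642836562 1.2837970454715344
```

```bash
python3 -m pendant '[[[-0.02,0,0.4,0,-0.04,0,1.5],[-0.05,0,0.8,0,-0.08,0,1.5],[-0.05,0,0.8,0,-0.08,0,1.5]]]'; python3 -m pendant '[[[-0.01,0,0.15,0,-0.01,0,1.5],[-0.02,0,0.3,0,-0.03,0,1.5],[-0.02,0,0.3,0,-0.03,0,1.5]]]'
```

```text
time: 13.45
tool_pos: [0.5882, -0.2402, 0.0956]
tool_rot: [-1.574, -0.003, -0.057]
contact_force: [0.3, -7.7, -0.7]
opening: 0.0193
time: 13.75
tool_pos: [0.5884, -0.2376, 0.0956]
tool_rot: [-1.575, -0.003, -0.028]
contact_force: [1.1, -7.3, -1.3]
opening: 0.0191
```

Not at the stop yet, since the force is still only the spring's. I'll continue in small steps.

```bash
python3 -m pendant '[[[0,0,0.1,0,0,0,1.5],[0,0,0.2,0,0,0,1.5],[0,0,0.2,0,0,0,1.5]]]'; python3 -m pendant '[[[0,0,0.1,0,0,0,1.5],[0,0,0.2,0,0,0,1.5],[0,0,0.2,0,0,0,1.5]]]'; python3 -m pendant '[[[0,0,0.1,0,0,0,1.5],[0,0,0.1,0,0,0,1.5]]]'
```

```text
time: 14.05
tool_pos: [0.5885, -0.2356, 0.0956]
tool_rot: [-1.575, -0.003, -0.029]
contact_force: [0.3, -8.5, -1.6]
opening: 0.0193
time: 14.35
tool_pos: [0.5885, -0.2346, 0.0956]
tool_rot: [-1.576, -0.003, -0.029]
contact_force: [1.2, -11.9, -2.2]
opening: 0.0194
time: 14.55
tool_pos: [0.5885, -0.2345, 0.0957]
tool_rot: [-1.577, -0.004, -0.029]
contact_force: [-0.2, -14.7, -2.8]
opening: 0.0194
```

The motion has stalled and the force is rising, so this is the stop, at the predicted spot (0.588,-0.235). I'll settle and check.

```bash
python3 -m pendant '[[[0,0,0,0,0,0,1.5],[0,0,0,0,0,0,1.5],[0,0,0,0,0,0,1.5],[0,0,0,0,0,0,1.5],[0,0,0,0,0,0,1.5]]]'
python3 - <<'E'
from h import *
c=cam("scene");save(c,"pics/s6.png",(140,120,340,290),4)
P=depth(c);m=(c["image"].min(2)>110)&(abs(P[...,2]-.076)<.006)&(np.hypot(P[...,0]-.521,P[...,1]+.107)<.05)
print(m.sum(),P[m].min(0),P[m].max(0))
E
```

```text
time: 15.05
tool_pos: [0.5885, -0.2345, 0.0957]
tool_rot: [-1.577, -0.004, -0.029]
contact_force: [1.1, -13.5, -2.8]
opening: 0.0192
196 [ 0.49305804 -0.13422074  0.07018925] [ 0.55266197 -0.08152769  0.08151232]
```

View pics/s6.png

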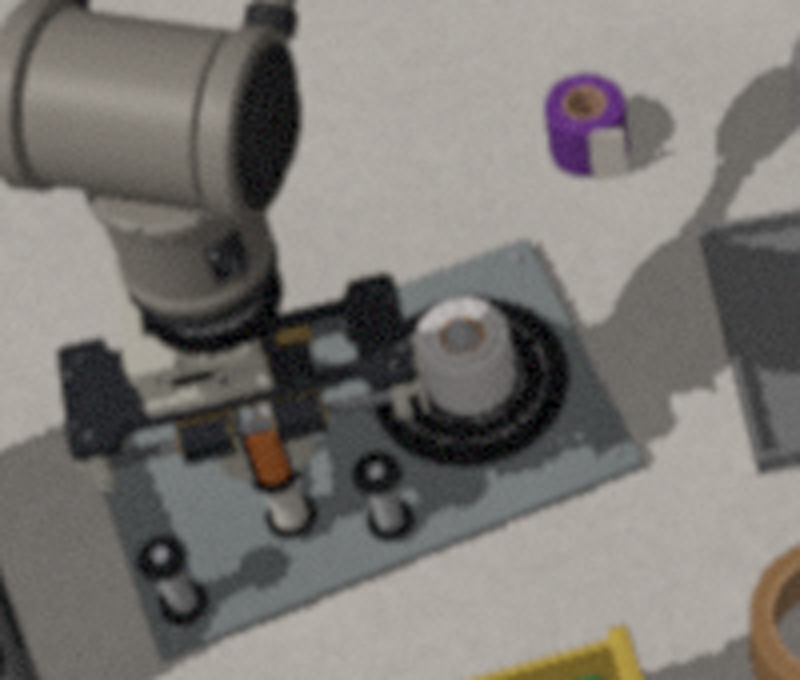

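The fingers hold the knob, s6 (268,455), at the stop, and the roll is seated and clear at (463,350). Handing in.

```bash
python3 -c "
from cell import robot
print(robot.hand_in())"
```

```text
the job is handed in; nothing more can be done
None
```

I loaded the white roll onto the spindle, and the tension arm is at its stop with the fingers still holding the knob. The job was handed in at about 15 s; the hand-in gives no verdict.

- **Roll:** I took the smaller white roll from the tray and lowered it on the spindle until the platter pushed back at the expected height, then let go and lifted clear. In the last picture its top measures about 76 mm, which is fully seated, and nothing touches it. The camera puts its centre about 5 mm further out in x than my spindle estimate. I put this down to that view's lean towards the near side, because the bore went over the spindle with no side force.
- **Tension arm:** I gripped the orange knob with a 40 N setting and swung the arm round until it stopped moving. It stopped at (0.588, -0.235), where the stop was predicted. The force rose from about 8 N of spring to 13.5 N, so it is pressing lightly on the stop. The last check showed the arm still and the fingers 19 mm apart on the knob.
- **Other things:** I saw no other item moved, but I did not measure the tray rolls, tape, mug or glasses case again at the end.

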